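# Fit the cell in the wooden tealight lantern

## Task

Lift the big cell out of its wooden rack by its two ends, lay it down on the paper-covered table and let go; then take it again across its sides and fit it in the holder on the dark wooden lantern base: push its flat end against the spring contact first, then press the end with the metal nub down between the two clip jaws until it lies flat on the bed and is held. Leave the small cell in the rack and do not knock over or shove the other things on the table.

Things in the scene. Friction and masses are not known exactly. Their poses are not given: they have to be found in the camera images.
- big_cell: Big cylinder cell: grey twelve-sided jacket, 33 mm across flats (flats face up, down and sideways; it does not roll by itself), steel ends, brass band near the nub; 66 mm long in all, 140 g. Origin on its axis at mid-length; y axis along the cell, to the nub end. Starts lying in either groove of the rack, axis 40.5 mm above the table.
- big_cell_nub (a point): Tip of the big cell's nub (metal disc 12 mm wide standing 2 mm out of the +y end), on the axis.
- big_cell_base (a point): Centre of the big cell's flat end (-y end), on the axis.
- small_cell: Small cell of the same look, 26 mm across, 50 mm long, lying in the rack's other groove; it stays there. Origin on its axis at mid-length.
- rack: Fixed wooden block, 112 (x) x 56 (y) x 55 mm high, two grooves along y at x = -25 and +25 mm, 38 mm wide, bed 24 mm above the table. The big cell sticks out 5 mm at both ends of its groove: grip it end to end (66 mm) from above, fingers outside the block; there is no room for fingers across it. Origin: centre of underside, on the table.
- holder: Fixed lantern base: dark plank 104 mm (x), y from -137 to +53 mm, 14 mm thick; tealight lamp at the -y end (51 mm high); black cell holder on it. Origin on the table below the middle of a fitted cell, which lies along y at x = 0, nub to +y, axis 50.5 mm above the table. The +y contact wall is higher than the bed, so the cell goes in tilted (about 20 to 25 degrees), flat end low.
- bed (a point): Middle of the bed's top, straight above the holder's origin, 34 mm above the table. The bed is 26 mm wide (x), 20 mm above the plank and clear on both sides from y = -34 to +18 mm, so fingers can hold the cell across its middle there.
- housing (a point): Top of the spring housing's inner face, at the holder's y = -48 mm, 60 mm above the table. From it two cheeks, 39 mm apart and 48 mm high, run to y = -34 mm; the flat end goes between them.
- wall (a point): Top edge of the contact wall's inner face, at the holder's y = +33 mm, 58 mm above the table; the wall is 8 mm thick and 34 mm wide. A fitted cell's nub rests against its inner face.
- clip (a point): Midpoint between the two steel clip jaws, at the holder's y = +23 mm, 63 mm above the table. The jaws span y = +18 to +28 mm and reach 74 mm above the table; the beads on them are 26 mm apart when relaxed. The 33 mm cell, pushed down at its nub end with about 5 to 20 N, springs them apart and they close over its upper half.
- spring (a joint): Spring contact: steel button 13 mm wide on the axis height of a fitted cell (50.5 mm above the table), in front of the housing. 0 = relaxed, its face at the holder's y = -26 mm; grows as it is pushed towards -y, at most 0.016 m; 2 N to start, 0.35 N more per mm. A fitted cell's flat end is at y = -33 mm, joint at 0.007.
- paint_pot: Bystander: small white plastic paint pot, 48 mm wide, 36 mm high. Origin: centre of its underside.
- brush: Bystander: paint brush, 170 mm long, lying. Origin: centre of its underside.
- bottle: Bystander: clear water bottle, 62 mm wide, 170 mm high. Origin: centre of its underside.
- twig_pot: Bystander: cardboard pot of plaster, 86 mm wide, with an upright twig, 245 mm high in all. Origin: centre of its underside.
- tealight_tray: Bystander: dark wooden tray with three square blocks with round recesses, 250 x 70 x 40 mm. Origin: centre of its underside.
- driver: Bystander: screwdriver, 180 mm long, lying. Origin: centre of its underside.
- paper_tub: Bystander: round cardboard tub, 90 mm wide, 50 mm high. Origin: centre of its underside.
There are look-alikes about, which are no part of the job. What is shaped like the holder but orange or yellow is not meant.

How it is judged:
By the outcome, as a careful person would: the job done as asked, in the order asked, and still so for the second after the job is handed in, with the robot touching nothing.
It also fails if it takes over 58 s, if anything falls off the work surface, if the arm or the gripper's body presses on something with over 40 N, if the wrist force passes 120 N, or if a joint passes its speed limit or range.

## Robot

A 6-joint arm with a two-finger parallel gripper is mounted at the origin on the work surface. World frame = base frame: x ahead of the robot, y to its left, z up, the work surface at z = 0. Lengths are in m, angles in rad, forces in N, time in s.
With the tool pointing down it reaches from about 0.35 to 0.775 m from the base axis. Payload 5.5 kg.
Tool frame: the origin (TCP) lies midway between the tips of the shut fingers; the grasp point (between the pads) lies 19 mm behind it; z points along the fingers, y is the line along which they close (so a half turn about z gives the same grasp; the last joint's range is limited). The gripper opens to 85 mm and grips with 20 to 120 N. Pads are 22 mm wide; open, the fingers measure 114 mm over their backs; the gripper's body (76 mm by 85 mm) begins 54 mm behind the grasp point. The pads swing forward as they close: fully open they stand 13 mm farther back than shut.
Start: joints at [-1.403, 0.313, 0.046, 1.304, 0, 1.431], TCP at [0.174, -0.548, 0.192] pointing down, gripper open.
Joint ranges: [-2.76, 2.76], [-0.86, 1.69], [-1.03, 1.26], [-2.2, 2.34], [-1.47, 1.5], [-3.14, 3.14]. Speed limits (rad/s): [2.57, 2.57, 3.14, 3.14, 3.14, 3.14].

## Interface

Orientations are given as a unit quaternion [w, x, y, z].
In Python, from workcell import telemetry, imaging, env gives the robot as it stands. The module is installed in compiled form; this text tells all that it offers.
- The arm moves only by the tool step_arm, never from a script. Its argument "moves" is a list of rows, each a list of 3 entries, a list of its own where there are three numbers: the shift along the tool's x, y, z in mm, then the turn, a rotation vector about the tool's x, y, z in rad, then the finger opening in mm, from 0 to 85.4. A call has 1 to 8 rows; each row is the pose to reach, as a shift and turn from the pose commanded when the call began, along the tool's axes at that moment; what a row does not reach only later rows make up. A row lasts 1/12 s, in which the tool goes at most 41.7 mm and 7.16 degrees, less where a joint would pass 70% of its speed; a pose out of reach is approached as far as the arm can. A call with a gripper value outside its range is refused whole. The fingers move at their own pace and stop on an object; "grip_force" is the grip in N (left out, the last holds). Time passes only in rows, so rows that repeat a pose let the fingers close. It gives the time, the measured TCP pose, the force, the opening and the grip force at its end, in the units of the state.
- telemetry.get_state(): the state, without advancing time (a new reading comes with each control period).
- imaging.read_camera(name): name is "scene" or "top" or "wrist"; returns the picture (480x640x3 uint8, red, green, blue); there is no depth.
- imaging.camera_params(name): a dict with "camera_matrix" (3x3 intrinsics, pixels), "D" ([k1, k2, p1, p2, k3] as OpenCV has them; the pictures are not rectified), "pose" (4x4, takes a point from camera to world coordinates). Camera axes: x right, y up, looking along -z (the intrinsics and any distortion apply to the point x, -y, -z); pixel columns grow to the right and rows downward; lengths in m; the calibration is good to about 2 mm. A picture is of the moment at which its call begins: read the wrist's pose just before it. camera_params takes no time and is no camera call; for the wrist camera it gives the pose at the moment of the call.
- env.hand_in(): hands the job in; it is judged then, once.
The state is a dict: "clock": time; "joint_pos": joint angles; "qvel": joint speeds; "tau": joint torques, N m; "tcp_pos": TCP position; "orientation": TCP orientation; "wrist_force": force on the tool from outside, world axes, zero at the start; "ft_torque": the same for the moment, N m; "finger_gap": finger opening in m; "grip_force": force on a finger pad.
Only numpy, scipy, OpenCV 4.12 (cv2) and the standard library are available. Lean on these libraries where they do the work, as an engineer would, in place of code of your own. Each camera call takes 0.05 s, during which the arm holds its last target. There are 200 camera calls.

## Working session

There is one attempt and no reset: what is moved stays moved. The work goes in short steps, Python scripts to look and compute and a tool call to move; the robot and the scene stay as the last step left them, time stands still between calls to the robot, and variables do not carry over. Pictures are saved under pics/ and viewed, at most 10 in all, crops included, and the job is handed in when it is done.

Besides the shell and the picture viewer there is one more tool, called as name(argument=value, ...), one argument or row to a line, values as JSON. step_arm: Moves the arm, as the interface text tells. Its arguments: {"type":"object","properties":{"moves":{"type":"array"},"grip_force":{"type":"number"}},"required":["moves"]}

```bash
mkdir -p pics
cat > h.py <<'E'
import numpy as np, cv2
from workcell import telemetry, imaging, env
def snap(n,f):
    P=imaging.camera_params(n); im=imaging.read_camera(n)
    cv2.imwrite(f'pics/{f}.png',im[:,:,::-1]); np.savez(f'pics/{f}.npz',K=P['camera_matrix'],D=P['D'],T=P['pose']); return im
def cam(f): 
    d=np.load(f'pics/{f}.npz'); return d['K'],d['D'],d['T']
def ray(f,uv,z):
    K,D,T=cam(f); p=cv2.undistortPoints(np.array(uv,float).reshape(-1,1,2),K,D).reshape(-1,2)
    d=np.c_[p[:,0],-p[:,1],-np.ones(len(p))]@T[:3,:3].T; o=T[:3,3]
    z=np.broadcast_to(z,len(p)); return o+d*((z-o[2])/d[:,2])[:,None]
def proj(f,X):
    K,D,T=cam(f); c=(np.atleast_2d(X)-T[:3,3])@T[:3,:3]; c=c*[1,-1,-1]
    return cv2.projectPoints(c,np.zeros(3),np.zeros(3),K,D)[0].reshape(-1,2)
def tool():
    s=telemetry.get_state(); from scipy.spatial.transform import Rotation as R
    q=s['orientation']; return np.array(s['tcp_pos']),R.from_quat([q[1],q[2],q[3],q[0]])
E
python3 - <<'E'
from h import *
np.set_printoptions(precision=4,suppress=True)
a=snap('top','t0');b=snap('scene','s0')
for f in('t0','s0'): print(cam(f)[2])
p,r=tool();print(p,r.as_matrix())
E
```

```text
[[ 0.0347  0.9787 -0.2024  0.291 ]
 [-0.9994  0.0355 -0.0001 -0.0451]
 [ 0.0071  0.2023  0.9793  1.3537]
 [ 0.      0.      0.      1.    ]]
[[-0.7996 -0.399   0.4488  1.1148]
 [ 0.6003 -0.5096  0.6165  0.7397]
 [-0.0172  0.7623  0.6469  0.9116]
 [ 0.      0.      0.      1.    ]]
[ 0.1741 -0.5474  0.1911] [[ 0.953   0.303  -0.0003]
 [ 0.303  -0.953   0.0017]
 [ 0.0002 -0.0017 -1.    ]]
```

View pics/t0.png

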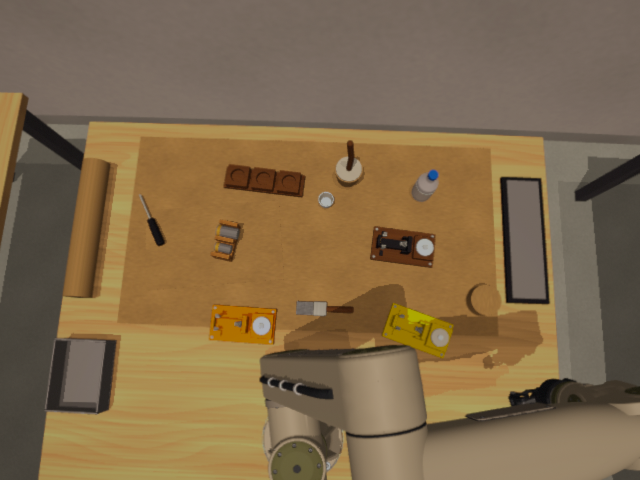

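View pics/s0.png

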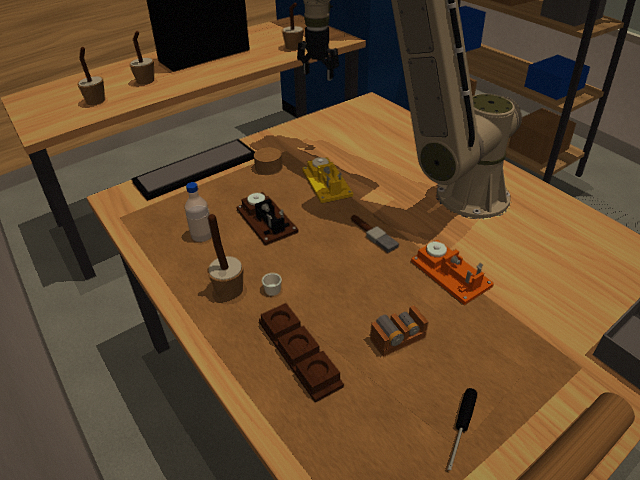

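The top view shows the rack at about (226,240), with the bigger cell in its upper groove (230,232) and the smaller one at (223,249). There are three holder-shaped things: dark wood (403,247), orange (243,324) and yellow (418,331). The dark one fits the description. I'll confirm it in one enlarged crop.

Run:
```python
from h import *
t=cv2.imread('pics/t0.png');s=cv2.imread('pics/s0.png')
c=lambda im,x,y,w,h:cv2.resize(im[y:y+h,x:x+w],(400,300),interpolation=cv2.INTER_CUBIC)
cv2.imwrite('pics/c0.png',np.vstack([np.hstack([c(t,196,210,60,45+9),c(t,363,219,80,60)]),np.hstack([c(s,360,295,80,60),c(s,225,185,80,60)])]))
```

```text
(no output)
```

View pics/c0.png

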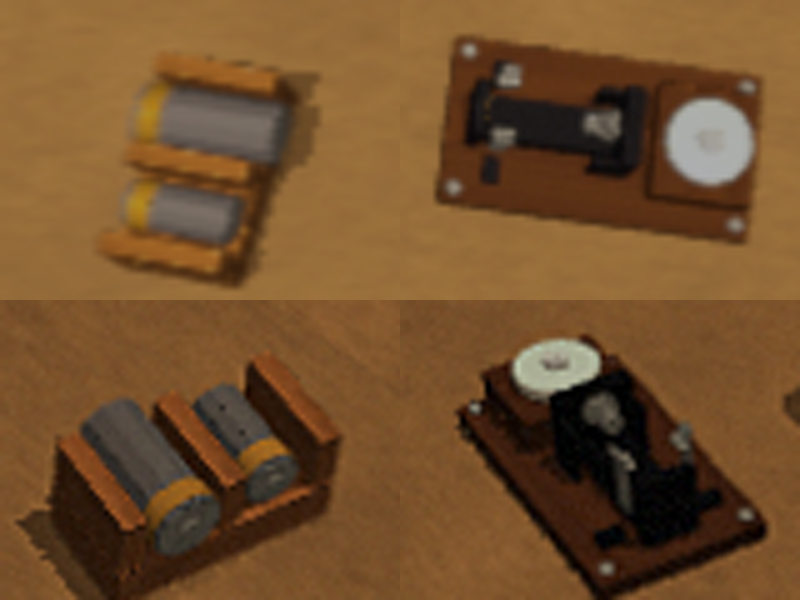

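The crop confirms it: the big cell is in the rack's upper (far) groove, with its banded nub end to the left (+y). The dark holder has its clip jaws on the left and its lamp on the right. Measuring both from these pixels.

Run:
```python
from h import *
np.set_printoptions(precision=4,suppress=True)
e=ray('t0',[(216.3,230.2),(239.2,233.4)],0.0405); print('cell',e,e.mean(0),np.linalg.norm(e[1]-e[0]),np.degrees(np.arctan2(*(e[0]-e[1])[[1,0]])))
c=ray('t0',[(375.4,227),(435.4,234),(432,267),(370.6,259)],0.014);print(c)
print([np.linalg.norm(c[i]-c[(i+1)%4]) for i in range(4)])
yd=(c[0]+c[3]-c[1]-c[2]);yd/=np.linalg.norm(yd);print('holder o',c.mean(0)+yd*0.042,np.degrees(np.arctan2(yd[1],yd[0])))
```

```text
cell [[0.5853 0.281  0.0405]
 [0.578  0.2114 0.0405]] [0.5817 0.2462 0.0405] 0.07000151229569429 83.97177252439117
[[ 0.6191 -0.1997  0.014 ]
 [ 0.6038 -0.3846  0.014 ]
 [ 0.501  -0.3727  0.014 ]
 [ 0.5189 -0.1864  0.014 ]]
[np.float64(0.18546646799176295), np.float64(0.10344015971601404), np.float64(0.187183040742392), np.float64(0.10099254662071762)]
holder o [ 0.5644 -0.244   0.014 ] 84.8863727171541
```

Plank size and cell length check out. I'll go via the holder at travel height, take a wrist picture there, and then go on to the rack.

```bash
cat >> h.py <<'E'
from scipy.spatial.transform import Rotation as R
def Rt(h,tilt=0.):  # tool down, tool x heading h deg; tilt: turn about tool y, deg
    return R.from_euler('z',h,degrees=True)*R.from_euler('x',180,degrees=True)*R.from_euler('y',tilt,degrees=True)
def go(pos,h,tilt=0.):
    p,r=tool(); d=r.inv().apply(np.array(pos)-p)*1000; v=(r.inv()*Rt(h,tilt)).as_rotvec()
    print('shift',d.round(1),'rot',v.round(3),'deg',np.degrees(np.linalg.norm(v)).round(1))
E
python3 - <<'E'
from h import *
np.set_printoptions(precision=3,suppress=True)
p,r=tool(); T=imaging.camera_params('wrist')['pose']
print(r.inv().apply(T[:3,3]-p), (r.inv().as_matrix()@T[:3,:3]), imaging.camera_params('wrist')['camera_matrix'])
go([.5,-.25,.30],85)
E
```

```text
[ 0.065  0.    -0.183] [[ 0.001  0.966  0.258]
 [ 1.    -0.001 -0.   ]
 [-0.     0.258 -0.966]] [[432.061   0.    321.173]
 [  0.    432.061 243.304]
 [  0.      0.      1.   ]]
shift [ 400.7 -184.9 -108.5] rot [-0.001 -0.001 -1.176] deg 67.4
```

step_arm(
  moves=[
    [[451, -179, -29], [0, 0, -1.176], 85],
    [[451, -179, -29], [0, 0, -1.176], 85],
    [[451, -179, -29], [0, 0, -1.176], 85],
    [[451, -179, -29], [0, 0, -1.176], 85],
    [[451, -179, -29], [0, 0, -1.176], 85],
    [[451, -179, -29], [0, 0, -1.176], 85],
    [[451, -179, -29], [0, 0, -1.176], 85],
    [[451, -179, -29], [0, 0, -1.176], 85],
  ],
)

```text
clock: 0.77
tcp_pos: [0.4328, -0.3356, 0.2116]
orientation: [-0.0, 0.792, 0.611, -0.0]
wrist_force: [0.1, -0.9, 0.3]
finger_gap: 0.0853
grip_force: 0.0
```

Run:
```python
from h import *
go([.55,-.24,.22],85)
```

```text
shift [122.2  89.   -8.4] rot [-0.   -0.   -0.17] deg 9.7
```

step_arm(
  moves=[
    [[120, 90, -8], [0, 0, -0.17], 85],
    [[120, 90, -8], [0, 0, -0.17], 85],
    [[120, 90, -8], [0, 0, -0.17], 85],
    [[120, 90, -8], [0, 0, -0.17], 85],
    [[120, 90, -8], [0, 0, -0.17], 85],
    [[120, 90, -8], [0, 0, -0.17], 85],
  ],
)

```text
clock: 1.27
tcp_pos: [0.5504, -0.2435, 0.2189]
orientation: [-0.001, 0.738, 0.675, -0.0]
wrist_force: [-0.3, -1.0, 0.2]
finger_gap: 0.0855
grip_force: 0.0
```

Run:
```python
from h import *
snap('wrist','w1'); print(tool()[0])
go([.57,.24,.20],172)
K,D,T=cam('w1')
```

```text
[ 0.54956747 -0.2444356   0.2190551 ]
shift [484.3 -24.   19.2] rot [-1.000e-03 -1.000e-03 -1.523e+00] deg 87.3
```

View pics/w1.png

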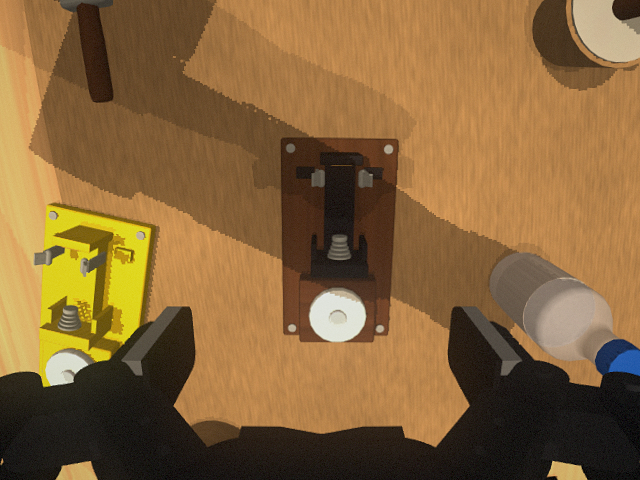

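The wrist view shows the dark holder with plank corners at (282,139), (398,139), (389,335) and (284,334). The clip jaws are at (318,178) and (366,178), the wall at (342,160) and the spring at (339,247). I'll fit its pose to these.

```bash
cat > fit.py <<'E'
from h import *
from scipy.optimize import least_squares
np.set_printoptions(precision=4,suppress=True)
X=np.array([[-.052,.053,.014],[.052,.053,.014],[.052,-.137,.014],[-.052,-.137,.014]]);U=np.array([[282,139],[398,139],[389,335.5],[284,334.]])
def W(q,X): return np.c_[q[0]+np.cos(q[2])*X[:,0]-np.sin(q[2])*X[:,1],q[1]+np.sin(q[2])*X[:,0]+np.cos(q[2])*X[:,1],X[:,2]]
f=lambda q:(proj('w1',W(q,X))-U).ravel()
s=least_squares(f,[.564,-.244,-.09]);q=s.x
print(q,np.degrees(q[2]),s.fun.reshape(-1,2))
print('clip,wall,spring,bed',proj('w1',W(q,np.array([[0,.023,.074],[0,.033,.058],[0,-.026,.0505],[0,0,.034]]))))
E
python3 fit.py
```

```text
[ 0.5666 -0.2412 -0.096 ] -5.50249982931317 [[-1.2561 -1.1884]
 [ 1.1908 -0.1436]
 [ 0.0335  0.431 ]
 [ 0.0411  1.3531]]
clip,wall,spring,bed [[342.6527 180.3078]
 [341.9334 165.2536]
 [340.2334 235.6646]
 [339.9786 201.6792]]
```

step_arm(
  moves=[
    [[484, -24, 19], [0, 0, -1.0], 85],
    [[484, -24, 19], [0, 0, -1.0], 85],
    [[484, -24, 19], [0, 0, -1.0], 85],
    [[484, -24, 19], [0, 0, -1.0], 85],
    [[484, -24, 19], [0, 0, -1.0], 85],
    [[484, -24, 19], [0, 0, -1.0], 85],
    [[484, -24, 19], [0, 0, -1.0], 85],
    [[484, -24, 19], [0, 0, -1.0], 85],
  ],
)

```text
clock: 1.98
tcp_pos: [0.5635, 0.0878, 0.2067]
orientation: [-0.0, 0.324, 0.946, -0.0]
wrist_force: [1.3, 0.2, 1.3]
finger_gap: 0.085
grip_force: 0.0
```

Run:
```python
from h import *
go([.57,.24,.20],172)
```

```text
shift [ 88.2 124.2   6.6] rot [-0.001  0.    -0.521] deg 29.9
```

step_arm(
  moves=[
    [[88, 124, 7], [0, 0, -0.521], 85],
    [[88, 124, 7], [0, 0, -0.521], 85],
    [[88, 124, 7], [0, 0, -0.521], 85],
    [[88, 124, 7], [0, 0, -0.521], 85],
    [[88, 124, 7], [0, 0, -0.521], 85],
    [[88, 124, 7], [0, 0, -0.521], 85],
    [[88, 124, 7], [0, 0, -0.521], 85],
  ],
)

```text
clock: 2.57
tcp_pos: [0.5713, 0.238, 0.1996]
orientation: [-0.0, 0.073, 0.997, -0.0]
wrist_force: [0.5, 0.6, 0.0]
finger_gap: 0.0847
grip_force: 0.0
```

Run:
```python
from h import *
snap('wrist','w2'); print(tool()[0])
```

```text
[0.57146184 0.23770669 0.19969835]
```

View pics/w2.png

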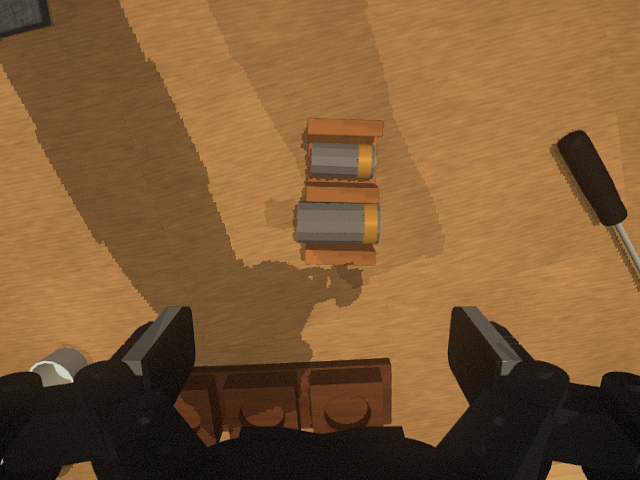

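The wrist view shows the big cell in the near groove, ends at (297,222) and (381,223) with its nub to the right. The rack's top corners are at (308,119), (383,121), (375,265) and (305,263), and the tray's edge is at row 360.

Run:
```python
from h import *
from scipy.optimize import least_squares
np.set_printoptions(precision=4,suppress=True)
def W(q,X): return np.c_[q[0]+np.cos(q[2])*X[:,0]-np.sin(q[2])*X[:,1],q[1]+np.sin(q[2])*X[:,0]+np.cos(q[2])*X[:,1],X[:,2]]
X=np.array([[-.056,-.028,.055],[-.056,.028,.055],[.056,.028,.055],[.056,-.028,.055]]);U=np.array([[308,119],[383,121],[375,265],[305,263.]])
f=lambda q:(proj('w2',W(q,X))-U).ravel()
s=least_squares(f,[.56,.24,-.1]);q=s.x
print(q,np.degrees(q[2]),s.fun.reshape(-1,2)); print('cell by rack',W(q,np.array([[.025,0,.0405]])))
e=ray('w2',[(297,222),(381,223)],.0405);print(e,e.mean(0),np.linalg.norm(e[0]-e[1]),np.degrees(np.arctan2(*(e[1]-e[0])[[1,0]])))
print(ray('w2',[(195,367),(391,360)],.04))
```

```text
[ 0.5577  0.2562 -0.1714] -9.82023519230499 [[-0.598  -0.8915]
 [ 0.6506 -0.634 ]
 [ 0.1601  0.7807]
 [-0.209   1.0329]]
cell by rack [[0.5823 0.252  0.0405]]
[[0.5765 0.2171 0.0405]
 [0.5871 0.2843 0.0405]] [0.5818 0.2507 0.0405] 0.06798773394775634 81.01081582045121
[[0.6949 0.1045 0.04  ]
 [0.7126 0.2798 0.04  ]]
```

Run:
```python
from h import *
go([.582,.2515,.09],170.3); go([.582,.2515,.019],170.3)
```

```text
shift [ -8.4  15.3 109.7] rot [-0.001 -0.     0.023] deg 1.3
shift [ -8.5  15.3 180.7] rot [-0.001 -0.     0.023] deg 1.3
```

step_arm(
  moves=[
    [[-8.4, 15.3, 40], [0, 0, 0.023], 85.4],
    [[-8.4, 15.3, 80], [0, 0, 0.023], 85.4],
    [[-8.4, 15.3, 110], [0, 0, 0.023], 85.4],
    [[-8.4, 15.3, 110], [0, 0, 0.023], 85.4],
    [[-8.4, 15.3, 135], [0, 0, 0.023], 85.4],
    [[-8.4, 15.3, 160], [0, 0, 0.023], 85.4],
    [[-8.4, 15.3, 180], [0, 0, 0.023], 85.4],
    [[-8.4, 15.3, 180.5], [0, 0, 0.023], 85.4],
  ],
)

```text
clock: 3.28
tcp_pos: [0.5802, 0.2514, 0.0171]
orientation: [-0.002, 0.084, 0.996, -0.001]
wrist_force: [-0.9, -0.3, -0.5]
finger_gap: 0.0855
grip_force: 0.0
```

step_arm(
  moves=[
    [[0, 0, -1], [0, 0, 0], 60],
    [[0, 0, -1], [0, 0, 0], 60],
    [[0, 0, -1], [0, 0, 0], 60],
    [[0, 0, -1], [0, 0, 0], 60],
    [[0, 0, -1], [0, 0, 0], 60],
    [[0, 0, -1], [0, 0, 0], 60],
  ],
  grip_force=45,
)

```text
clock: 3.78
tcp_pos: [0.5824, 0.2539, 0.0211]
orientation: [0.001, 0.083, 0.997, 0.0]
wrist_force: [0.3, 0.1, -0.0]
finger_gap: 0.0599
grip_force: 0.0
```

Run:
```python
from h import *
a=snap('wrist','w3');s=snap('scene','s3')[:,:,::-1]
cv2.imwrite('pics/c3.png',np.hstack([cv2.resize(a[:,:,::-1],(460,345)),cv2.resize(s[250:370,330:448],(340,345),interpolation=cv2.INTER_CUBIC)]))
print(tool()[0],telemetry.get_state()['finger_gap'])
```

```text
[0.58200645 0.25385377 0.02054485] 0.060192162335024536
```

View pics/c3.png

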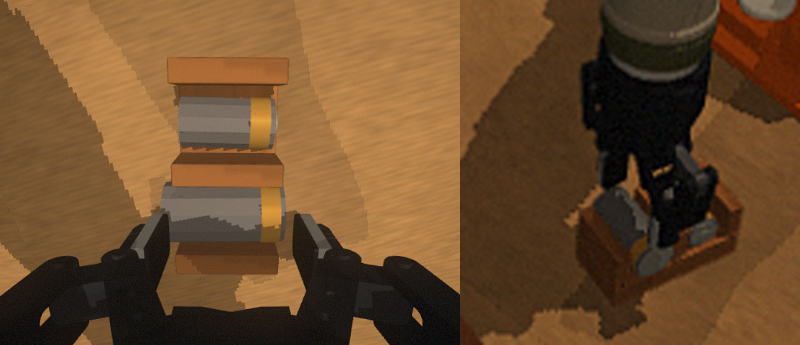

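Run:
```python
from h import *
np.set_printoptions(precision=1,suppress=True)
p,r=tool(); s=460/640
for back in(0,.008,.019,.027,.04): print(back,proj('w3',p+r.apply(np.array([[x,y,-back] for x in(-.011,.011) for y in(-.03,.03)]))).round()*s)
e=np.array([[.5765,.2171,.0405],[.5871,.2843,.0405]]);print(proj('w3',e)*s, proj('w3',e+[0,0,.0165])*s)
```

```text
0 [[184.  215.6]
 [278.2 215.6]
 [182.6 182.6]
 [279.6 182.6]]
0.008 [[181.8 220.7]
 [280.3 220.7]
 [180.4 186.2]
 [281.8 186.2]]
0.019 [[179.  228.6]
 [283.2 228.6]
 [177.5 191.9]
 [284.6 191.9]]
0.027 [[176.8 234.3]
 [285.3 234.3]
 [174.7 196.9]
 [287.5 196.9]]
0.04 [[172.5 245.8]
 [289.7 245.8]
 [170.3 205.6]
 [291.8 205.6]]
[[165.3 212.1]
 [285.8 211.1]] [[158.9 224.1]
 [291.2 223.1]]
```

step_arm(
  moves=[
    [[0, 0, 0], [0, 0, 0], 56],
    [[0, 0, 0], [0, 0, 0], 52],
    [[0, 0, 0], [0, 0, 0], 52],
    [[0, 0, 0], [0, 0, 0], 52],
  ],
  grip_force=45,
)

```text
clock: 4.22
tcp_pos: [0.5818, 0.2537, 0.0201]
orientation: [-0.0, 0.083, 0.997, -0.0]
wrist_force: [-0.1, 0.3, 0.4]
finger_gap: 0.0521
grip_force: 0.0
```

Run:
```python
from h import *
a=snap('wrist','w4')[:,:,::-1];t=snap('top','t4')[:,:,::-1]
cv2.imwrite('pics/c4.png',cv2.resize(a[180:480,130:530],(800,600),interpolation=cv2.INTER_CUBIC))
```

```text
(no output)
```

View pics/c4.png

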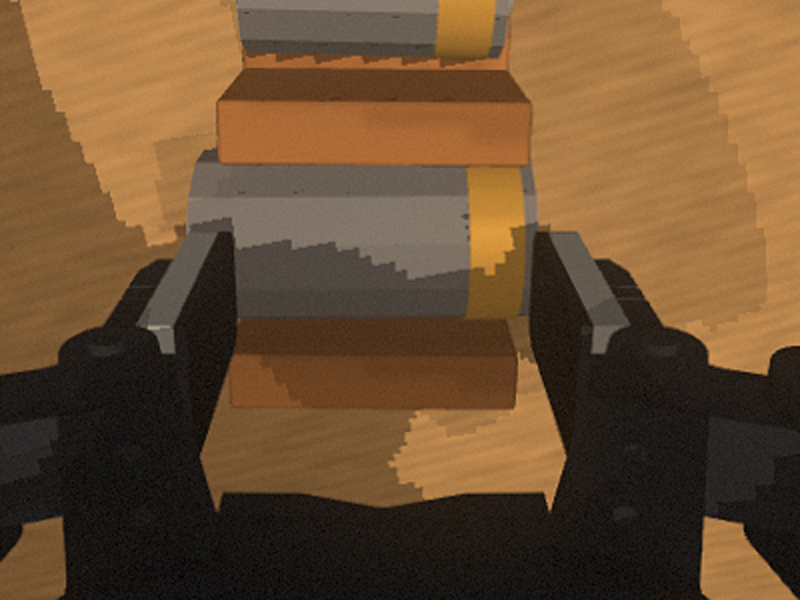

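Here the fingertips are at (247,296) and (396,296) in full-image pixels, and they hide the cell's ends. So they are above the cell, about 40 mm behind the reported TCP and not at it. The pads have closed over nothing. I'll open, centre on the cell (−3.4 mm along tool y) and go down in checked steps.

step_arm(
  moves=[
    [[0, 0, -6], [0, 0, 0], 85.4],
    [[-1, -3.4, -6], [0, 0, 0], 85.4],
    [[-1, -3.4, -6], [0, 0, 0], 85.4],
    [[-1, -3.4, -6], [0, 0, 0], 85.4],
    [[-1, -3.4, -6], [0, 0, 0], 85.4],
    [[-1, -3.4, -6], [0, 0, 0], 85.4],
  ],
)

```text
clock: 4.82
tcp_pos: [0.5823, 0.2501, 0.0261]
orientation: [-0.0, 0.083, 0.997, -0.0]
wrist_force: [-0.3, 0.4, 0.4]
finger_gap: 0.0854
grip_force: 0.0
```

step_arm(
  moves=[
    [[0, 0, 6], [0, 0, 0], 85.4],
    [[0, 0, 12], [0, 0, 0], 85.4],
    [[0, 0, 18], [0, 0, 0], 85.4],
    [[0, 0, 22], [0, 0, 0], 85.4],
    [[0, 0, 22], [0, 0, 0], 85.4],
  ],
)

```text
clock: 5.23
tcp_pos: [0.5811, 0.2499, 0.0024]
orientation: [-0.001, 0.083, 0.997, -0.001]
wrist_force: [0.1, -1.0, 0.4]
finger_gap: 0.0851
grip_force: 0.0
```

Run:
```python
from h import *
a=snap('wrist','w5')[:,:,::-1];s=snap('scene','s5')[:,:,::-1]
b=cv2.resize(s[280:365,355:440],(400,400),interpolation=cv2.INTER_CUBIC)
cv2.imwrite('pics/c5.png',np.hstack([cv2.resize(a[180:480,170:470],(400,400)),b]))
p,r=tool();print(p)
for x in (-.011,.011): print(x,[(b,np.round(proj('w5',p+r.apply([[x,-.0425,-b]]))[0])) for b in(.013,.04,.05)])
```

```text
[0.58193663 0.25008006 0.00362257]
-0.011 [(0.013, array([223., 316.])), (0.04, array([207., 346.])), (0.05, array([199., 360.]))]
0.011 [(0.013, array([219., 267.])), (0.04, array([202., 290.])), (0.05, array([194., 301.]))]
```

View pics/c5.png

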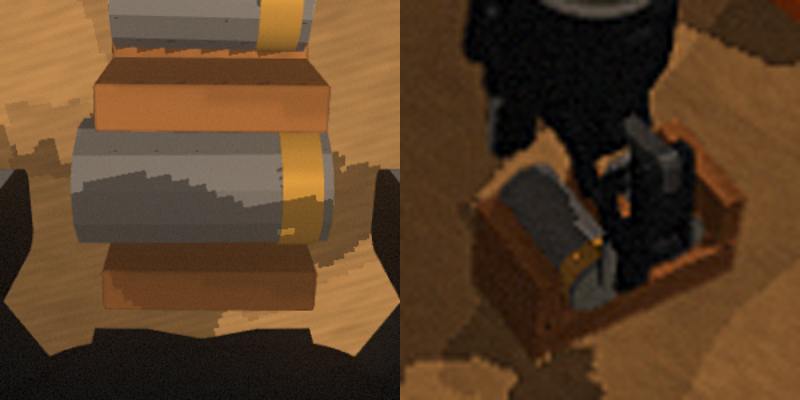

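Run:
```python
from h import *
np.set_printoptions(precision=0,suppress=True)
p,r=tool()
cr=lambda X:(proj('s5',X)-[355,280])*400/85+[400,0]
for b in(.013,.03,.05,.06): print(b,cr(p+r.apply([[x,.0425,-b] for x in(-.011,.011)])).tolist())
print('nub',cr([[.587,.2843,.0405]]))
```

```text
0.013 [[586.8325646293907, 344.22952099319764], [627.106944555718, 325.45350787450946]]
0.03 [[589.8908776413132, 321.26720267741587], [630.5638176096345, 302.44144124210834]]
0.05 [[593.5621206386093, 293.5947098349949], [634.7126761808089, 274.7158226949793]]
0.06 [[595.4280775064859, 279.4843693630874], [636.8210419228257, 260.5812655689517]]
nub [[603. 289.]]
```

Scene and wrist views agree: the open fingertips are about 50 mm behind the reported TCP, and the cell is centred between the pads (crop columns 72 to 333, pads at 32 and 372). I'll lower 21 mm more and close.

step_arm(
  moves=[
    [[0, 0, 7], [0, 0, 0], 85.4],
    [[0, 0, 14], [0, 0, 0], 85.4],
    [[0, 0, 21], [0, 0, 0], 85.4],
    [[0, 0, 21], [0, 0, 0], 85.4],
  ],
)

```text
clock: 5.67
tcp_pos: [0.5809, 0.2498, -0.0189]
orientation: [-0.001, 0.083, 0.997, -0.001]
wrist_force: [0.4, -0.4, -1.0]
finger_gap: 0.0853
grip_force: 0.0
```

step_arm(
  moves=[
    [[0, 0, 0], [0, 0, 0], 60],
    [[0, 0, 0], [0, 0, 0], 60],
    [[0, 0, 0], [0, 0, 0], 60],
    [[0, 0, 0], [0, 0, 0], 60],
    [[0, 0, 0], [0, 0, 0], 60],
  ],
  grip_force=45,
)

```text
clock: 6.08
tcp_pos: [0.5825, 0.2503, -0.0166]
orientation: [0.0, 0.083, 0.997, 0.0]
wrist_force: [-0.2, -0.5, 1.1]
finger_gap: 0.065
grip_force: 50.0
```

step_arm(
  moves=[
    [[0, 0, -15], [0, 0, 0], 58],
    [[0, 0, -40], [0, 0, 0], 58],
    [[0, 0, -75], [0, 0, 0], 58],
    [[0, 0, -90], [0, 0, 0], 58],
    [[0, 0, -90], [0, 0, 0], 58],
  ],
)

```text
clock: 6.5
tcp_pos: [0.5855, 0.2512, 0.0781]
orientation: [0.004, 0.083, 0.997, 0.001]
wrist_force: [1.0, 0.1, -0.9]
finger_gap: 0.0651
grip_force: 51.4
```

Run:
```python
from h import *
go([.56,.06,.07],170.3);go([.56,.06,-.039],170.3)
```

```text
shift [  -6.3 -192.8    7.5] rot [0.004 0.007 0.004] deg 0.5
shift [  -5.5 -193.2  116.5] rot [0.004 0.007 0.004] deg 0.5
```

step_arm(
  moves=[
    [[-4, -40, 0], [0, 0, 0], 58],
    [[-4, -80, 0], [0, 0, 0], 58],
    [[-4, -120, 0], [0, 0, 0], 58],
    [[-4, -160, 0], [0, 0, 0], 58],
    [[-4, -190, 0], [0, 0, 0], 58],
    [[-4, -190, 0], [0, 0, 0], 58],
    [[-4, -190, 40], [0, 0, 0], 58],
    [[-4, -190, 80], [0, 0, 0], 58],
  ],
)

```text
clock: 7.17
tcp_pos: [0.5579, 0.0615, -0.0058]
orientation: [0.003, 0.084, 0.996, 0.0]
wrist_force: [-0.3, -0.4, -3.0]
finger_gap: 0.0643
grip_force: 51.4
```

Run:
```python
from h import *
a=snap('wrist','w6')[:,:,::-1];s=snap('scene','s6')[:,:,::-1]
print(tool()[0],telemetry.get_state()['wrist_force'])
cv2.imwrite('pics/c6.png',np.hstack([cv2.resize(a[130:430,120:520],(400,300)),cv2.resize(s[190:340,240:440],(400,300),interpolation=cv2.INTER_CUBIC)]))
```

```text
[ 0.5481854   0.06244917 -0.01323894] [-1.55085973  0.63416803 -1.95981085]
```

View pics/c6.png

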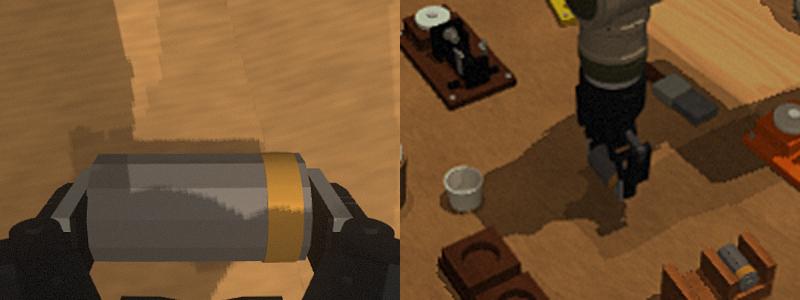

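The cell is held level between the pads, nub to the right (crop columns 88 to 312), over clear paper. Lowering it in checked steps.

step_arm(
  moves=[
    [[0, 0, 8], [0, 0, 0], 58],
    [[0, 0, 14], [0, 0, 0], 58],
    [[0, 0, 20], [0, 0, 0], 58],
    [[0, 0, 24], [0, 0, 0], 58],
    [[0, 0, 24], [0, 0, 0], 58],
    [[0, 0, 24], [0, 0, 0], 58],
  ],
)

```text
clock: 7.77
tcp_pos: [0.5554, 0.0623, -0.0302]
orientation: [0.0, 0.083, 0.997, -0.0]
wrist_force: [0.6, -0.1, -0.9]
finger_gap: 0.0646
grip_force: 51.4
```

step_arm(
  moves=[
    [[0, 0, 3], [0, 0, 0], 58],
    [[0, 0, 6], [0, 0, 0], 58],
    [[0, 0, 8], [0, 0, 0], 58],
    [[0, 0, 8], [0, 0, 0], 58],
  ],
)

```text
clock: 8.1
tcp_pos: [0.5545, 0.0621, -0.0392]
orientation: [-0.0, 0.083, 0.997, -0.0]
wrist_force: [-0.1, -0.6, -1.6]
finger_gap: 0.0646
grip_force: 51.4
```

step_arm(
  moves=[
    [[0, 0, 1], [0, 0, 0], 58],
    [[0, 0, 2], [0, 0, 0], 58],
    [[0, 0, 2], [0, 0, 0], 58],
  ],
)

```text
clock: 8.35
tcp_pos: [0.555, 0.0621, -0.0406]
orientation: [0.0, 0.083, 0.997, -0.0]
wrist_force: [-0.4, -0.3, 0.4]
finger_gap: 0.0652
grip_force: 51.7
```

step_arm(
  moves=[
    [[0, 0, 1], [0, 0, 0], 58],
    [[0, 0, 2], [0, 0, 0], 58],
    [[0, 0, 2], [0, 0, 0], 58],
  ],
)

```text
clock: 8.6
tcp_pos: [0.5551, 0.062, -0.0407]
orientation: [0.001, 0.083, 0.997, -0.0]
wrist_force: [-5.8, -0.1, 17.4]
finger_gap: 0.0649
grip_force: 53.8
```

Contact with the table at TCP z −0.041. Easing off, releasing and rising.

step_arm(
  moves=[
    [[0, 0, -1.7], [0, 0, 0], 58],
    [[0, 0, -1.7], [0, 0, 0], 85.4],
    [[0, 0, -1.7], [0, 0, 0], 85.4],
    [[0, 0, -1.7], [0, 0, 0], 85.4],
    [[0, 0, -1.7], [0, 0, 0], 85.4],
  ],
)

```text
clock: 9.02
tcp_pos: [0.5549, 0.0621, -0.0414]
orientation: [-0.0, 0.083, 0.997, -0.0]
wrist_force: [-0.1, -0.3, -0.3]
finger_gap: 0.0853
grip_force: 0.0
```

step_arm(
  moves=[
    [[0, 0, -30], [0, 0, 0], 85.4],
    [[0, 0, -70], [0, 0, 0], 85.4],
    [[0, 0, -110], [0, 0, 0], 85.4],
    [[0, 0, -120], [0, 0, 0], 85.4],
    [[0, 0, -120], [0, 0, 0], 85.4],
    [[0, 0, -120], [0, 0, 0], 85.4],
  ],
)

```text
clock: 9.52
tcp_pos: [0.5554, 0.0621, 0.0792]
orientation: [0.001, 0.083, 0.997, -0.0]
wrist_force: [0.7, -0.3, -0.5]
finger_gap: 0.0855
grip_force: 0.0
```

Run:
```python
from h import *
np.set_printoptions(precision=4,suppress=True)
im=snap('wrist','w7'); p,r=tool(); print(p)
hsv=cv2.cvtColor(im,cv2.COLOR_RGB2HSV)
def blobs(m,nm):
    n,l,st,c=cv2.connectedComponentsWithStats(m.astype(np.uint8))
    for i in range(1,n):
        if st[i,4]>150 and st[i,1]+st[i,3]<420: print(nm,st[i],c[i].round(1),cv2.minAreaRect(np.argwhere(l==i)[:,::-1].astype(np.float32)))
blobs((hsv[...,1]<70)&(hsv[...,2]>50),'grey')
blobs((hsv[...,1]>170)&(hsv[...,2]>110)&(hsv[...,0]>17)&(hsv[...,0]<28),'yel')
e=p.copy();u=r.apply([0,1,0]);c=np.array([p[0],p[1],.0165]); print('pred base,nub',proj('w7',[c-.033*u,c+.033*u,c+[0,0,.0165]-.033*u,c+[0,0,.0165]+.033*u]))
```

```text
[0.5543 0.0621 0.0779]
grey [618 129  22  49 680] [630.5 154. ] ((628.4999389648438, 152.99998474121094), (47.99999237060547, 20.999996185302734), 90.0)
grey [ 261  212   94   58 5084] [307.4 241. ] ((307.5177001953125, 240.75328063964844), (56.69860076904297, 93.2020263671875), 89.19306945800781)
grey [372 212   7  57 186] [374.9 240.2] ((375.0, 240.0), (56.0, 6.0), 90.0)
grey [ 120  307   61   69 1139] [147.4 340.1] ((148.495849609375, 336.12261962890625), (25.679279327392578, 81.87263488769531), 29.835540771484375)
grey [ 463  307   60   69 1149] [495.  340.1] ((493.7718811035156, 336.1850280761719), (81.40684509277344, 24.830957412719727), 59.7967643737793)
pred base,nub [[265.1043 240.6108]
 [377.4253 240.6826]
 [261.3562 248.1984]
 [381.1861 248.274 ]]
```

The cell lies where it was put, at columns 261 to 379 against a predicted 261 to 381, and centred to about 1 mm. Next I turn the tool 90° to take it across its sides.

Run:
```python
from h import *
go([.554,.059,.04],80.3)
```

```text
shift [-0.3 -3.1 37.9] rot [-1.000e-03 -1.000e-03  1.574e+00] deg 90.2
```

step_arm(
  moves=[
    [[0, 0, 0], [0, 0, 1.571], 62],
    [[0, 0, 0], [0, 0, 1.571], 62],
    [[0, 0, 0], [0, 0, 1.571], 62],
    [[0, 0, 0], [0, 0, 1.571], 62],
    [[0, 0, 0], [0, 0, 1.571], 62],
    [[0, 0, 0], [0, 0, 1.571], 62],
    [[0, 0, 0], [0, 0, 1.571], 62],
    [[0, 0, 0], [0, 0, 1.571], 62],
  ],
)

```text
clock: 10.23
tcp_pos: [0.553, 0.0622, 0.0761]
orientation: [-0.002, 0.553, 0.833, -0.001]
wrist_force: [0.0, 1.3, 0.1]
finger_gap: 0.0617
grip_force: 0.0
```

Run:
```python
from h import *
go([.554,.059,.04],80.3)
```

```text
shift [-3.4 -0.1 36.1] rot [-0.005 -0.001  0.568] deg 32.5
```

step_arm(
  moves=[
    [[-3.4, 0, 10], [0, 0, 0.568], 62],
    [[-3.4, 0, 10], [0, 0, 0.568], 62],
    [[-3.4, 0, 10], [0, 0, 0.568], 62],
    [[-3.4, 0, 10], [0, 0, 0.568], 62],
    [[-3.4, 0, 10], [0, 0, 0.568], 62],
    [[-3.4, 0, 10], [0, 0, 0.568], 62],
    [[-3.4, 0, 10], [0, 0, 0.568], 62],
  ],
)

```text
clock: 10.82
tcp_pos: [0.5548, 0.059, 0.0669]
orientation: [-0.001, 0.762, 0.648, -0.001]
wrist_force: [-0.3, 0.3, -0.5]
finger_gap: 0.0621
grip_force: 0.0
```

Run:
```python
from h import *
np.set_printoptions(precision=4,suppress=True)
im=snap('wrist','w8'); p,r=tool(); print(p); hsv=cv2.cvtColor(im,cv2.COLOR_RGB2HSV)
n,l,st,c=cv2.connectedComponentsWithStats(((hsv[...,1]<70)&(hsv[...,2]>50)).astype(np.uint8))
for i in range(1,n):
    if st[i,4]>150: print(st[i],c[i].round(1),cv2.minAreaRect(np.argwhere(l==i)[:,::-1].astype(np.float32)))
ax=r.apply([1,0,0]);ay=r.apply([0,1,0]);c=np.array([.5545,.062,.0165])
print(proj('w8',[c-.033*ax,c+.033*ax,c-.0165*ay,c+.0165*ay, c-.033*ax+[0,0,.0165],c+.033*ax+[0,0,.0165]]))
go([.554,.059,-.033],80.3)
```

```text
[0.5551 0.059  0.0673]
[290 184  60  13 559] [319.  190.4] ((319.5, 190.0), (12.0, 59.0), 90.0)
[ 290  214   60   96 4974] [319.9 261. ] ((319.5, 261.5), (95.0, 59.0), 90.0)
[177 299  45  62 969] [197.8 328.3] ((196.7523956298828, 325.9072570800781), (24.513023376464844, 68.20368957519531), 22.328657150268555)
[421 299  46  62 960] [444.5 328.1] ((445.02618408203125, 326.02197265625), (68.6943359375, 23.397668838500977), 66.57130432128906)
[   2  321   67   70 2737] [ 34.8 351.3] ((41.717018127441406, 350.0509033203125), (61.350563049316406, 65.41053009033203), 68.49856567382812)
[ 531  329   94   63 2569] [580.6 354.7] ((580.0098876953125, 356.7097473144531), (96.93875885009766, 48.14949035644531), 13.706961631774902)
[ 51 429  15  24 177] [ 58.  440.7] ((57.249977111816406, 440.75006103515625), (9.899495124816895, 23.33452033996582), 45.0)
[[320.1375 297.8972]
 [320.1554 183.6503]
 [290.5974 242.7551]
 [349.6965 242.8107]
 [319.9556 309.4511]
 [319.9595 187.7409]]
shift [ -0.2  -0.8 100.3] rot [-0.003  0.     0.008] deg 0.5
```

Aligned: the cell is at columns 290 to 350, as predicted. Going down and gripping.

step_arm(
  moves=[
    [[0, 0, 35], [0, 0, 0], 62],
    [[0, 0, 65], [0, 0, 0], 62],
    [[0, 0, 85], [0, 0, 0], 62],
    [[0, 0, 97], [0, 0, 0], 62],
    [[0, 0, 99], [0, 0, 0], 62],
    [[0, 0, 99], [0, 0, 0], 62],
  ],
)

```text
clock: 11.37
tcp_pos: [0.5549, 0.0591, -0.0314]
orientation: [-0.001, 0.762, 0.648, -0.001]
wrist_force: [0.5, -0.6, -0.1]
finger_gap: 0.0623
grip_force: 0.0
```

step_arm(
  moves=[
    [[0, 0, 0], [0, 0, 0], 26],
    [[0, 0, 0], [0, 0, 0], 26],
    [[0, 0, 0], [0, 0, 0], 26],
    [[0, 0, 0], [0, 0, 0], 26],
    [[0, 0, 0], [0, 0, 0], 26],
    [[0, 0, 0], [0, 0, 0], 26],
  ],
  grip_force=80,
)

```text
clock: 11.87
tcp_pos: [0.5575, 0.059, -0.0285]
orientation: [0.001, 0.762, 0.647, 0.001]
wrist_force: [-1.0, 0.0, 6.3]
finger_gap: 0.0307
grip_force: 79.8
```

The gap of 30.7 mm and the upward push mean the pads are only on the upper slanted faces, so the tips are higher than I thought. I'll open, go 9 mm deeper and regrip.

step_arm(
  moves=[
    [[0, 0, 0], [0, 0, 0], 60],
    [[0, 0, 0], [0, 0, 0], 60],
    [[0, 0, 0], [0, 0, 0], 60],
    [[0, 0, 4], [0, 0, 0], 60],
    [[0, 0, 9], [0, 0, 0], 60],
    [[0, 0, 9], [0, 0, 0], 60],
  ],
)

```text
clock: 12.37
tcp_pos: [0.5553, 0.059, -0.0404]
orientation: [-0.001, 0.762, 0.647, -0.001]
wrist_force: [-1.0, 0.3, -0.0]
finger_gap: 0.0596
grip_force: 0.0
```

step_arm(
  moves=[
    [[0, 0, 0], [0, 0, 0], 42],
    [[0, 0, 0], [0, 0, 0], 38],
    [[0, 0, 0], [0, 0, 0], 26],
    [[0, 0, 0], [0, 0, 0], 26],
    [[0, 0, 0], [0, 0, 0], 26],
    [[0, 0, 0], [0, 0, 0], 26],
  ],
  grip_force=80,
)

```text
clock: 12.87
tcp_pos: [0.5564, 0.059, -0.0389]
orientation: [0.0, 0.762, 0.647, 0.0]
wrist_force: [-1.2, 0.4, 0.5]
finger_gap: 0.0316
grip_force: 79.4
```

Good grip on the flats: gap 31.6 mm, no vertical force. Lifting, then checking the cell's position in the hand.

step_arm(
  moves=[
    [[0, 0, -15], [0, 0, 0], 26],
    [[0, 0, -40], [0, 0, 0], 26],
    [[0, 0, -80], [0, 0, 0], 26],
    [[0, 0, -115], [0, 0, 0], 26],
    [[0, 0, -115], [0, 0, 0], 26],
    [[0, 0, -115], [0, 0, 0], 26],
  ],
  grip_force=110,
)

```text
clock: 13.37
tcp_pos: [0.5585, 0.059, 0.0783]
orientation: [0.002, 0.762, 0.647, 0.002]
wrist_force: [-0.1, 0.3, -1.6]
finger_gap: 0.0307
grip_force: 109.1
```

```bash
cat >> h.py <<'E'
H=np.array([.5666,-.2412]); YAW=-5.5; CELL=np.array([.003,0,-.056])
def cellpose(By,Bz,tilt,dx=0.):
    "tool pose that puts the base centre at holder (dx,By,Bz) m with nub raised by tilt deg"
    r=Rt(90+YAW,tilt); d=r.apply([1,0,0]); a=np.radians(YAW)
    B=np.r_[H+[np.cos(a)*dx-np.sin(a)*By,np.sin(a)*dx+np.cos(a)*By],Bz]
    return B+.033*d-r.apply(CELL),90+YAW,tilt
def holder_to_world(X):
    X=np.atleast_2d(X).astype(float); a=np.radians(YAW); return np.c_[H[0]+np.cos(a)*X[:,0]-np.sin(a)*X[:,1],H[1]+np.sin(a)*X[:,0]+np.cos(a)*X[:,1],X[:,2]]
def cell_in_world(): # base, nub as they should be in the hand
    p,r=tool(); return p+r.apply(CELL+np.array([[-.033,0,0],[.033,0,0]]))
E
python3 - <<'E'
from h import *
np.set_printoptions(precision=4,suppress=True)
im=snap('wrist','w9'); p,r=tool(); print(p); hsv=cv2.cvtColor(im,cv2.COLOR_RGB2HSV)
print('pred base,nub',proj('w9',cell_in_world()),'top edges',proj('w9',cell_in_world()+r.apply([0,0,-.0165])),proj('w9',p+r.apply(CELL+np.array([[.031,-.0165,0],[.031,.0165,0]]))))
for nm,m in(('yel',(hsv[...,1]>170)&(hsv[...,2]>90)&(hsv[...,0]>17)&(hsv[...,0]<28)),('grey',(hsv[...,1]<70)&(hsv[...,2]>50))):
    n,l,st,c=cv2.connectedComponentsWithStats(m.astype(np.uint8))
    for i in range(1,n):
        if st[i,4]>150 and 230<c[i][0]<410: print(nm,st[i],c[i].round(1))
go(*cellpose(.02,.11,0))
E
```

```text
[0.5567 0.059  0.0763]
pred base,nub [[316.5621 411.2603]
 [316.0466 226.4763]] top edges [[316.2421 443.8344]
 [315.5774 239.9966]] [[262.2692 232.8777]
 [369.8429 232.8473]]
grey [ 266  224  111   35 2781] [322.2 241.7]
grey [  240   282   163   152 15285] [321.  355.7]
shift [-244.7   55.1   22.3] rot [ 0.002 -0.    -0.067] deg 3.8
```

The cell sits in the hand as modelled: nub at row 224 against a predicted 226, and centred. Carrying it to above the holder and tilting it.

Run:
```python
from h import *
go(*cellpose(-.008,.115,25))
```

```text
shift [-251.8   55.6   -0.6] rot [ 0.016  0.436 -0.066] deg 25.3
```

step_arm(
  moves=[
    [[-40, 9, 0], [0, 0, 0], 26],
    [[-80, 18, 0], [0, 0.1, 0], 26],
    [[-120, 27, 0], [0.01, 0.2, -0.03], 26],
    [[-160, 36, 0], [0.01, 0.3, -0.05], 26],
    [[-200, 45, 0], [0.016, 0.4, -0.066], 26],
    [[-235, 53, 0], [0.016, 0.436, -0.066], 26],
    [[-252, 56, 0], [0.016, 0.436, -0.066], 26],
    [[-252, 56, 0], [0.016, 0.436, -0.066], 26],
  ],
)

```text
clock: 14.08
tcp_pos: [0.5691, -0.2042, 0.0717]
orientation: [-0.147, 0.725, 0.653, 0.159]
wrist_force: [0.3, 0.7, -0.4]
finger_gap: 0.0309
grip_force: 109.3
```

Run:
```python
from h import *
np.set_printoptions(precision=1,suppress=True)
a=snap('wrist','w10'); s=snap('scene','s10'); print(tool()[0]*1000)
X=np.array([[-.052,.053,.014],[.052,.053,.014],[-.017,.041,.058],[.017,.041,.058],[0,.023,.074]])
P=proj('w10',holder_to_world(X));print(P)
im=a[:,:,::-1].copy()
for q in P: cv2.drawMarker(im,tuple(int(v) for v in q.round()),(0,255,0),cv2.MARKER_CROSS,9,1)
im2=s[:,:,::-1].copy()[170:290,200:340]; P2=proj('s10',np.r_[holder_to_world(X),cell_in_world()])
im2=cv2.resize(im2,(400,343),interpolation=cv2.INTER_CUBIC)
for q in (P2-[200,170])*400/140: cv2.drawMarker(im2,tuple(int(v) for v in q.round()),(0,255,0),cv2.MARKER_CROSS,9,1)
l=cv2.resize(im[:,100:540],(400,436)); cv2.imwrite('pics/c10.png',np.hstack([l,np.vstack([im2,np.zeros((93,400,3),np.uint8)])]))
go(*cellpose(-.008,.115,25)); go(*cellpose(-.008,.063,25)); go(*cellpose(-.035,.0505,25))
```

```text
[ 569.2 -199.    73.3]
[[235.  261.4]
 [412.  260.2]
 [288.3 273.4]
 [359.  273. ]
 [323.9 310.2]]
shift [ 2.1  1.4 -3.1] rot [-0. -0. -0.] deg 0.3
shift [-20.    1.7  44. ] rot [-0. -0. -0.] deg 0.3
shift [-49.7   1.8  43.9] rot [-0. -0. -0.] deg 0.3
```

View pics/c10.png

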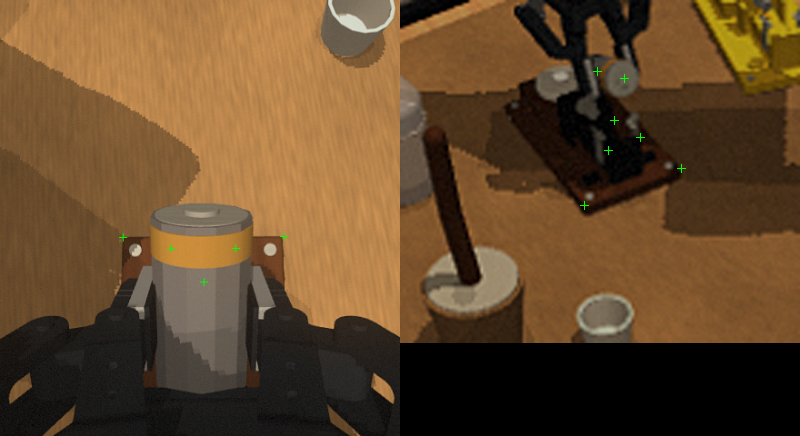

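The predicted plank corners, (123,237) and (284,236) in the left crop and (585,205) and (681,168) in the right, lie on the real ones to 1 to 2 mm. The tilted cell is centred over the bed with its nub end up at (201,211). Going down and sliding the flat end into the spring.

step_arm(
  moves=[
    [[-5, 1.6, 12], [0, 0, 0], 26],
    [[-10, 1.6, 24], [0, 0, 0], 26],
    [[-15, 1.7, 33], [0, 0, 0], 26],
    [[-18.5, 1.7, 41], [0, 0, 0], 26],
    [[-18.5, 1.7, 41], [0, 0, 0], 26],
    [[-18.5, 1.7, 41], [0, 0, 0], 26],
  ],
)

```text
clock: 14.68
tcp_pos: [0.576, -0.196, 0.0383]
orientation: [-0.143, 0.721, 0.658, 0.164]
wrist_force: [-3.0, 1.4, 33.1]
finger_gap: 0.0304
grip_force: 130.1
```

Run:
```python
from h import *
go(*cellpose(-.022,.0575,25)); go(*cellpose(-.035,.0515,25))
```

```text
shift [-23.4  -5.2   9.8] rot [ 0.008 -0.002  0.005] deg 0.5
shift [-37.7  -5.3   9.7] rot [ 0.008 -0.002  0.005] deg 0.5
```

That push was the fingertips over the clip jaws, because I backed off too far toward +y. Backing up, then I'll come down with the flat end already close to the spring.

step_arm(
  moves=[
    [[5, 0, -12], [0, 0, 0], 26],
    [[10, 0, -24], [0, 0, 0], 26],
    [[17, 0, -38], [0, 0, 0], 26],
    [[17, 0, -38], [0, 0, 0], 26],
    [[17, 0, -38], [0, 0, 0], 26],
  ],
)

```text
clock: 15.1
tcp_pos: [0.5726, -0.1978, 0.0728]
orientation: [-0.146, 0.722, 0.657, 0.16]
wrist_force: [0.2, -0.1, -1.8]
finger_gap: 0.0307
grip_force: 109.6
```

Run:
```python
from h import *
np.set_printoptions(precision=1,suppress=True)
a=snap('wrist','w11'); p,r=tool(); print(p*1000)
hsv=cv2.cvtColor(a,cv2.COLOR_RGB2HSV); hs0=cv2.cvtColor(cv2.imread('pics/w10.png'),cv2.COLOR_BGR2HSV)
for h in(hs0,hsv):
    m=(h[...,1]>150)&(h[...,2]>120)&(h[...,0]>14)&(h[...,0]<25); m[:240]=0;m[320:]=0;m[:,:250]=0;m[:,400:]=0
    n,l,st,c=cv2.connectedComponentsWithStats(m.astype(np.uint8)); i=1+st[1:,4].argmax(); print(st[i],c[i])
    g=(h[...,1]<70)&(h[...,2]>70); n,l,st,c=cv2.connectedComponentsWithStats(g.astype(np.uint8)); print([ (st[i].tolist()) for i in range(1,n) if st[i,4]>300 and 250<c[i][0]<390])
go(*cellpose(-.027,.1,25)); go(*cellpose(-.027,.062,25)); go(*cellpose(-.036,.0515,25))
```

```text
[ 572.1 -197.7   72. ]
[ 262  244  118   51 3843] [320.3 273.6]
[[266, 224, 111, 35, 3144], [240, 282, 163, 151, 13774]]
[ 259  245  130   51 3925] [320.9 273.3]
[[266, 224, 111, 35, 3170], [240, 282, 163, 151, 13501]]
shift [-22.3  -1.3   0.7] rot [-0.  0.  0.] deg 0.2
shift [-38.4  -1.3  35.1] rot [-0.  0.  0.] deg 0.2
shift [-51.   -1.3  40.8] rot [-0.  0.  0.] deg 0.2
```

The cell did not slip; the blobs are identical. Now the corrected approach.

step_arm(
  moves=[
    [[-22, -0.8, 1], [0, 0, 0], 26],
    [[-22, -0.8, 1], [0, 0, 0], 26],
    [[-27, -0.8, 12], [0, 0, 0], 26],
    [[-33, -0.8, 24], [0, 0, 0], 26],
    [[-37, -0.8, 32], [0, 0, 0], 26],
    [[-38.4, -0.8, 35], [0, 0, 0], 26],
    [[-38.4, -0.8, 35], [0, 0, 0], 26],
  ],
)

```text
clock: 15.73
tcp_pos: [0.5685, -0.2174, 0.0229]
orientation: [-0.148, 0.723, 0.656, 0.16]
wrist_force: [-0.3, -0.7, -0.7]
finger_gap: 0.0305
grip_force: 109.5
```

step_arm(
  moves=[
    [[-3, 0, 1.5], [0, 0, 0], 26],
    [[-6, 0, 3], [0, 0, 0], 26],
    [[-9, 0, 4], [0, 0, 0], 26],
    [[-12, 0, 5], [0, 0, 0], 26],
    [[-12, 0, 5], [0, 0, 0], 26],
  ],
)

```text
clock: 16.15
tcp_pos: [0.5695, -0.227, 0.0162]
orientation: [-0.146, 0.722, 0.656, 0.161]
wrist_force: [1.6, 6.1, 2.9]
finger_gap: 0.0308
grip_force: 109.7
```

Run:
```python
from h import *
go(*cellpose(-.036,.0515,25)); go(*cellpose(-.036,.0515,12)); go(*cellpose(-.036,.0505,0))
a=np.radians(YAW); b=cell_in_world()-np.r_[H,0]; print((b@np.array([[np.cos(a),-np.sin(a),0],[np.sin(a),np.cos(a),0],[0,0,1]])*1000).round(1))
```

```text
shift [-0.8 -1.5  2.6] rot [ 0.001 -0.002  0.   ] deg 0.1
shift [-14.2  -1.5   7.9] rot [ 0.001 -0.228  0.   ] deg 13.1
shift [-27.7  -1.5  10.9] rot [ 0.001 -0.438  0.   ] deg 25.1
[[  1.5 -36.5  54.1]
 [  1.5  23.3  82.1]]
```

Spring contact at 6.1 N in +y, as expected for about 11 mm of compression. Now turning the nub end down into the clip.

step_arm(
  moves=[
    [[-5, -0.5, 4], [0, -0.06, 0], 26],
    [[-8, -1, 5.5], [0, -0.12, 0], 26],
    [[-11.5, -1, 7], [0, -0.18, 0], 26],
    [[-14.2, -1, 7.9], [0, -0.228, 0], 26],
    [[-14.2, -1, 7.9], [0, -0.228, 0], 26],
  ],
  grip_force=115,
)

```text
clock: 16.57
tcp_pos: [0.5672, -0.2343, 0.003]
orientation: [-0.07, 0.735, 0.67, 0.077]
wrist_force: [0.0, 6.4, 1.7]
finger_gap: 0.0304
grip_force: 114.7
```

```bash
cat > st.py <<'E'
from h import *
print(telemetry.get_state()['wrist_force'],telemetry.get_state()['ft_torque'])
a=np.radians(YAW); b=cell_in_world()-np.r_[H,0]; print((b@np.array([[np.cos(a),-np.sin(a),0],[np.sin(a),np.cos(a),0],[0,0,1]])*1000).round(1))
go(*cellpose(-.035,.0505,6)); go(*cellpose(-.035,.0505,0));go(*cellpose(-.035,.0505,-2))
E
python3 st.py
```

```text
[0.02562639 6.38606162 1.71804433] [ 1.04583447 -0.10093937  0.03497607]
[[  0.1 -34.   51.6]
 [ -0.1  30.6  65.2]]
shift [-7.1  0.   3.6] rot [-0.    -0.103  0.003] deg 5.9
shift [-13.4   0.    5.8] rot [-0.    -0.208  0.003] deg 11.9
shift [-15.5   0.    6.4] rot [-0.    -0.243  0.003] deg 13.9
```

step_arm(
  moves=[
    [[-4, 0, 2], [0, -0.05, 0], 26],
    [[-8, 0, 3.6], [0, -0.103, 0], 26],
    [[-11, 0, 4.8], [0, -0.155, 0], 26],
    [[-14.2, 0, 6], [0, -0.208, 0], 26],
    [[-14.2, 0, 6], [0, -0.208, 0], 26],
    [[-14.2, 0, 6], [0, -0.208, 0], 26],
  ],
)

```text
clock: 17.07
tcp_pos: [0.5663, -0.2458, -0.0048]
orientation: [-0.001, 0.739, 0.674, 0.002]
wrist_force: [-1.7, 12.9, 12.7]
finger_gap: 0.0304
grip_force: 116.3
```

```bash
python3 st.py
```

```text
[-1.69879099 12.8950693  12.71345852] [ 2.35411428  0.4227901  -0.1213161 ]
[[  0.2 -34.8  51. ]
 [ -0.1  31.2  51.3]]
shift [ 5.3 -0.1 -2.7] rot [0.    0.1   0.004] deg 5.7
shift [-0.4 -0.1  0.7] rot [ 0.    -0.004  0.004] deg 0.3
shift [-2.4 -0.1  1.7] rot [ 0.001 -0.039  0.004] deg 2.3
```

```bash
cat > slip.py <<'E'
from h import *
import sys
a=snap('wrist',sys.argv[1]); hs=cv2.cvtColor(a,cv2.COLOR_RGB2HSV)
for nm,h in(('ref',cv2.cvtColor(cv2.imread('pics/w10.png'),cv2.COLOR_BGR2HSV)),('now',hs)):
    col=slice(300,340); y=(h[...,1]>150)&(h[...,2]>60)&(h[...,0]>14)&(h[...,0]<26)
    f=y[200:420,col].mean(1); rows=200+np.where(f>.6)[0]; print(nm,'band rows',rows.min() if len(rows) else None,rows.max() if len(rows) else None, 'steel rows',[200+int(i) for i in np.where((h[200:330,col,1]<75).mean(1)>.8)[0][[0,-1]]])
    r=int(np.median(rows)); c=np.where(y[r,240:410])[0]; print('  band cols',240+c.min(),240+c.max())
E
python3 slip.py w12
```

```text
ref band rows 260 294 steel rows [225, 329]
  band cols 266 377
now band rows 224 293 steel rows [205, 329]
  band cols 273 364
```

Run:
```python
import cv2,numpy as np
for f in('w10','w12'):
    im=cv2.imread(f'pics/{f}.png'); h=cv2.cvtColor(im,cv2.COLOR_BGR2HSV)
    print(f,[(r,*np.median(h[r:r+4,305:338].reshape(-1,3),axis=0).astype(int)) for r in range(196,312,4)])
    print(' row275 edges',[(c,*np.median(h[274:282,c:c+4].reshape(-1,3),axis=0).astype(int)) for c in range(244,400,6)])
```

```text
w10 [(196, np.int64(16), np.int64(149), np.int64(182)), (200, np.int64(16), np.int64(150), np.int64(185)), (204, np.int64(16), np.int64(149), np.int64(185)), (208, np.int64(15), np.int64(149), np.int64(184)), (212, np.int64(16), np.int64(149), np.int64(183)), (216, np.int64(15), np.int64(149), np.int64(182)), (220, np.int64(15), np.int64(147), np.int64(181)), (224, np.int64(19), np.int64(58), np.int64(121)), (228, np.int64(19), np.int64(59), np.int64(121)), (232, np.int64(19), np.int64(56), np.int64(148)), (236, np.int64(19), np.int64(56), np.int64(158)), (240, np.int64(19), np.int64(60), np.int64(121)), (244, np.int64(19), np.int64(59), np.int64(121)), (248, np.int64(16), np.int64(56), np.int64(134)), (252, np.int64(15), np.int64(56), np.int64(134)), (256, np.int64(16), np.int64(56), np.int64(135)), (260, np.int64(17), np.int64(183), np.int64(201)), (264, np.int64(17), np.int64(182), np.int64(202)), (268, np.int64(17), np.int64(182), np.int64(202)), (272, np.int64(17), np.int64(181), np.int64(202)), (276, np.int64(17), np.int64(182), np.int64(202)), (280, np.int64(17), np.int64(182)
[... 3797 characters left out ...]
.int64(17), np.int64(175), np.int64(172)), (322, np.int64(17), np.int64(175), np.int64(172)), (328, np.int64(17), np.int64(175), np.int64(171)), (334, np.int64(17), np.int64(176), np.int64(170)), (340, np.int64(17), np.int64(175), np.int64(169)), (346, np.int64(17), np.int64(174), np.int64(170)), (352, np.int64(17), np.int64(174), np.int64(169)), (358, np.int64(17), np.int64(175), np.int64(167)), (364, np.int64(17), np.int64(115), np.int64(137)), (370, np.int64(20), np.int64(50), np.int64(143)), (376, np.int64(19), np.int64(51), np.int64(143)), (382, np.int64(19), np.int64(51), np.int64(128)), (388, np.int64(19), np.int64(51), np.int64(126)), (394, np.int64(20), np.int64(50), np.int64(126))]
```

The wrist pixels show no slip in the hand: the band is at rows 260 to 293 as before, and the jaws now overlap the cell's edges at columns 268 and 366. I'll press slightly past flat, then release.

step_arm(
  moves=[
    [[-1, 0, 0.8], [0, -0.018, 0], 26],
    [[-2, 0, 1.6], [0, -0.035, 0], 26],
    [[-2, 0, 1.6], [0, -0.035, 0], 26],
  ],
)

```text
clock: 17.37
tcp_pos: [0.5662, -0.2482, -0.0048]
orientation: [0.011, 0.739, 0.673, -0.011]
wrist_force: [-5.2, 13.9, 24.0]
finger_gap: 0.0305
grip_force: 117.7
```

```bash
python3 st.py
```

```text
[-5.24878742 13.85192437 23.96405612] [ 3.11317428  1.12955501 -0.11150816]
[[  0.3 -35.3  52.1]
 [  0.1  30.7  50. ]]
shift [ 7.6 -0.2 -3. ] rot [0.001 0.136 0.003] deg 7.8
shift [ 2.  -0.2  0.6] rot [0.001 0.031 0.003] deg 1.8
shift [ 0.1 -0.2  1.7] rot [ 0.001 -0.004  0.003] deg 0.3
```

Pressed home: force rises to 24 N with no further drop. Levelling off, letting the spring seat it against the wall, and opening.

step_arm(
  moves=[
    [[2, 0, -0.5], [0, 0.033, 0], 26],
    [[3, 0, -0.5], [0, 0.033, 0], 26],
    [[3, 0, -0.5], [0, 0.033, 0], 30],
    [[3, 0, -0.5], [0, 0.033, 0], 48],
    [[3, 0, -0.5], [0, 0.033, 0], 48],
    [[3, 0, -0.5], [0, 0.033, 0], 48],
    [[3, 0, -0.5], [0, 0.033, 0], 48],
  ],
  grip_force=20,
)

```text
clock: 17.95
tcp_pos: [0.5659, -0.2492, -0.0082]
orientation: [0.001, 0.74, 0.672, -0.001]
wrist_force: [0.4, 0.5, 0.4]
finger_gap: 0.0479
grip_force: 0.0
```

step_arm(
  moves=[
    [[0, 0, -10], [0, 0, 0], 50],
    [[0, 0, -30], [0, 0, 0], 50],
    [[0, 0, -60], [0, 0, 0], 50],
    [[0, 0, -100], [0, 0, 0], 50],
    [[0, 0, -140], [0, 0, 0], 50],
    [[0, 0, -160], [0, 0, 0], 50],
    [[0, 0, -160], [0, 0, 0], 50],
    [[0, 0, -160], [0, 0, 0], 50],
  ],
)

```text
clock: 18.62
tcp_pos: [0.567, -0.2492, 0.1541]
orientation: [0.002, 0.74, 0.672, -0.001]
wrist_force: [1.1, 0.4, -0.8]
finger_gap: 0.05
grip_force: 0.0
```

Run:
```python
from h import *
np.set_printoptions(precision=1,suppress=True)
a=snap('wrist','w13'); snap('scene','s13'); snap('top','t13'); print(tool()[0])
h=cv2.cvtColor(a,cv2.COLOR_RGB2HSV)
X=[[0,.033,.0505],[0,.031,.0505+.0165],[0,-.033,.067],[0,.033,.058],[0,-.048,.06],[0,-.026,.0505],[-.0165,0,.0505],[.0165,0,.0505]]
P=proj('w13',holder_to_world(X)); print(P)
c=int(P[1,0]); print([(r,*np.median(h[r:r+3,c-5:c+6].reshape(-1,3),axis=0).astype(int).tolist()) for r in range(int(P[1,1])-24,int(P[2,1])+30,3)])
r=int((P[1,1]+P[2,1])/2); print('row',r,[(c,*np.median(h[r-3:r+4,c:c+3].reshape(-1,3),axis=0).astype(int).tolist()) for c in range(int(P[6,0])-15,int(P[7,0])+16,3)])
```

```text
[ 0.6 -0.2  0.2]
[[319.1 165.4]
 [319.  171. ]
 [319.1 269.1]
 [319.1 166.4]
 [319.1 286.7]
 [319.1 251.8]
 [294.6 214.8]
 [343.6 214.8]]
[(146, 12, 165, 80), (149, 12, 146, 47), (152, 13, 127, 40), (155, 13, 89, 44), (158, 14, 105, 42), (161, 12, 100, 41), (164, 14, 128, 38), (167, 19, 52, 106), (170, 16, 52, 95), (173, 15, 78, 99), (176, 17, 179, 139), (179, 17, 179, 138), (182, 17, 178, 139), (185, 17, 180, 138), (188, 17, 179, 138), (191, 15, 50, 92), (194, 16, 50, 93), (197, 14, 50, 93), (200, 16, 50, 93), (203, 17, 48, 92), (206, 15, 48, 92), (209, 15, 48, 92), (212, 14, 47, 92), (215, 15, 50, 92), (218, 14, 49, 92), (221, 15, 50, 91), (224, 14, 50, 91), (227, 15, 50, 92), (230, 15, 48, 92), (233, 16, 50, 91), (236, 17, 48, 91), (239, 16, 48, 92), (242, 14, 47, 90), (245, 15, 49, 91), (248, 14, 46, 90), (251, 14, 49, 91), (254, 15, 49, 91), (257, 16, 49, 109), (260, 15, 49, 110), (263, 16, 49, 111), (266, 16, 50, 110), (269, 19, 53, 93), (272, 20, 50, 125), (275, 20, 52, 91), (278, 20, 50, 131), (281, 20, 50, 94), (284, 20, 52, 109), (287, 19, 51, 77), (290, 19, 51, 61), (293, 18, 56, 45), (296, 18, 45, 45)]
row 220 [(279, 11, 162, 83), (282, 11, 163, 83), (285, 12, 170, 85), (288, 11, 165, 83), (291, 11, 165, 79), (294, 13, 54, 76), (297, 15, 50, 74), (300, 14, 53, 84), (303, 14, 52, 86), (306, 15, 50, 86), (309, 14, 54, 86), (312, 15, 51, 90), (315, 16, 50, 91), (318, 15, 48, 93), (321, 14, 49, 92), (324, 14, 51, 92), (327, 14, 50, 85), (330, 14, 53, 86), (333, 14, 52, 86), (336, 14, 54, 84), (339, 13, 54, 76), (342, 13, 60, 76), (345, 11, 159, 72), (348, 12, 161, 74), (351, 11, 162, 76), (354, 11, 168, 78), (357, 12, 169, 78)]
```

The fitted cell spans rows 167 to 269 and columns 294 to 344 (predicted 165 to 269 and 295 to 344), with the coils behind it. One numeric check of its height in the scene view, and of the bystanders.

Run:
```python
from h import *
np.set_printoptions(precision=1,suppress=True)
g=lambda f:cv2.imread(f'pics/{f}.png')
P=proj('s13',holder_to_world([[0,.033,.0505],[0,.031,.067],[.0165,.031,.0505],[-.0165,.031,.0505],[0,.031,.072],[.0121,.023,.0626],[0,.023,.067]]));print(P)
h=cv2.cvtColor(g('s13'),cv2.COLOR_BGR2HSV); m=(h[...,0]>15)&(h[...,0]<26)&(h[...,1]>165)&(h[...,2]>50); 
x,y=P[6].astype(int); sub=m[y-25:y+25,x-25:x+25]; q=np.argwhere(sub)+[y-25,x-25]; print('band px',len(q),q[:,::-1].min(0),q[:,::-1].max(0),q[:,::-1].mean(0))
t=[[a,b,.067] for b in(.0195,.028) for a in(-.0044,.0044)]+[[a,b,.0626] for b in(.0195,.028) for a in(-.0121,.0121)]; Q=proj('s13',holder_to_world(t)); print('expect',Q.min(0),Q.max(0),Q.mean(0))
for f0,f1,nm in(('t0','t13',[('paint',326,200),('twig',349,168),('bottle',425,185),('tray',265,180),('driver',151,220),('small',223,249),('rack',226,240)]),('s0','s13',[('paint',271,285),('bottle',198,215),('twig',226,270),('tray',300,350),('driver',462,430),('small',412,322),('tub',267,160),('brush',375,232)])):
    for n,x,y in nm:
        T=g(f0)[y-14:y+14,x-14:x+14]; S=g(f1)[y-22:y+22,x-22:x+22]; _,v,_,l=cv2.minMaxLoc(cv2.matchTemplate(S,T,cv2.TM_CCOEFF_NORMED)); print(f0,n,round(v,2),(l[0]-8,l[1]-8))
```

```text
[[277.2 220.8]
 [276.4 215.6]
 [271.4 222.5]
 [282.2 218.4]
 [276.2 214.1]
 [271.1 216.9]
 [275.  214.1]]
band px 67 [250 189] [299 238] [278.7 213.2]
expect [270.5 212.9] [280.  217.8] [275.2 214.9]
t0 paint 1.0 (0, 0)
t0 twig 1.0 (0, 0)
t0 bottle 0.23 (-8, 6)
t0 tray 1.0 (0, 0)
t0 driver 1.0 (0, 0)
t0 small 0.93 (0, 0)
t0 rack 0.76 (0, 0)
s0 paint 1.0 (0, 0)
s0 bottle 0.98 (0, 0)
s0 twig 1.0 (0, 0)
s0 tray 0.95 (0, 0)
s0 driver 1.0 (0, 0)
s0 small 0.94 (0, 0)
s0 tub 0.27 (-4, 1)
s0 brush 0.13 (-1, 1)
```

Run:
```python
from h import *
np.set_printoptions(precision=1,suppress=True)
h=cv2.cvtColor(cv2.imread('pics/s13.png'),cv2.COLOR_BGR2HSV); m=((h[...,0]>15)&(h[...,0]<26)&(h[...,1]>150)&(h[...,2]>50)).astype(np.uint8)
n,l,st,c=cv2.connectedComponentsWithStats(m[200:230,258:295]); print([(st[i,:2]+[258,200],st[i,2:],c[i]+[258,200]) for i in range(1,n) if st[i,4]>4])
h=cv2.cvtColor(cv2.imread('pics/w13.png'),cv2.COLOR_BGR2HSV)
print([(x,*np.median(h[180:186,x:x+2].reshape(-1,3),axis=0).astype(int).tolist()) for x in range(280,360,2)])
print(proj('w13',holder_to_world([[-.013,.023,.063],[.013,.023,.063],[-.0165,.023,.0505],[.0165,.023,.0505]])))
```

```text
[(array([271, 213]), array([ 9,  5, 17], dtype=int32), array([274.4, 214.6]))]
[(280, 17, 58, 103), (282, 20, 52, 107), (284, 17, 54, 103), (286, 20, 54, 101), (288, 20, 55, 101), (290, 18, 54, 103), (292, 19, 54, 114), (294, 18, 52, 113), (296, 17, 70, 104), (298, 17, 183, 124), (300, 17, 181, 132), (302, 17, 184, 132), (304, 17, 176, 136), (306, 17, 177, 137), (308, 18, 181, 135), (310, 17, 181, 136), (312, 17, 179, 136), (314, 17, 177, 138), (316, 17, 179, 138), (318, 17, 177, 139), (320, 17, 181, 139), (322, 17, 178, 139), (324, 17, 180, 136), (326, 17, 176, 136), (328, 17, 179, 136), (330, 17, 180, 136), (332, 17, 180, 136), (334, 17, 178, 134), (336, 17, 181, 134), (338, 17, 108, 113), (340, 18, 52, 112), (342, 19, 53, 118), (344, 18, 53, 106), (346, 20, 57, 102), (348, 20, 57, 103), (350, 17, 55, 103), (352, 17, 54, 106), (354, 18, 57, 110), (356, 13, 117, 77), (358, 11, 143, 67)]
[[298.5 183. ]
 [339.6 183.1]
 [294.1 180.7]
 [344.  180.7]]
```

The band sits at (274.4,214.6) against an expected (275.2,214.9). The jaw beads show 26 mm apart over the cell, so the clip is closed. Handing in.

```bash
python3 -c "
from workcell import env
print(env.hand_in())"
```

```text
the job is handed in; nothing more can be done
None
```

The big cell is fitted flat in the dark holder, with its flat end against the spring and its nub end held under the closed clip. The small cell is still in the rack, but the tub and brush couldn't be checked in the last pictures. The job was handed in at about 19 s with no verdict returned; on one approach the fingertips pressed the clip jaws at 33 N (limit 40 N).

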